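# Carry the wet lug with locking pliers and free it

## Task

The open locking pliers have been slipped over the freshly lacquered lug: squeeze the handles over centre so that they lock onto it, lift and carry it by the pliers to the round green mat and set it down flat, wholly on the mat, before you let go. Let go of the locked pliers, flick their red release lever with a finger so that they spring open, then take the open pliers off and lay them flat on the table clear of the mat, leaving the lug on it. Never touch the lug itself with the gripper, and leave the loose small parts where they are.

Things in the scene. Friction and masses are not known exactly. Their poses are not given: they have to be found in the camera images.
- pliers: Locking pliers lying on their side, 270 mm long, 24 to 30 mm high, 0.5 kg, balancing near the middle of the handles, loose. Origin on the underside, midway between the open jaws; x points out of the mouth, z up, the handles run to -x. Two flat rubber-faced jaws, x -30 to +30 mm: the fixed jaw's face at y -16.5 mm, the moving jaw's at +16.5 mm when open. They close across y.
- handle (a joint): Moving blue handle (+y side), pivot at x -65, y +10 mm of the pliers. 0 = open, held by a spring; 0.22 rad = its stop. Past 0.195 it is over centre and with the lug in the jaws stays locked near 0.22 by itself (empty, it springs open). Squeezing takes about 10 N at x -118 mm; a grip of 20 to 40 N is safe.
- jaw: The moving jaw, a steel bar 60 x 12 x 21 mm on the +y side of the mouth, spring-backed (about 10 N on the lug when locked). Its origin coincides with the pliers' origin when open and moves 11 to 13 mm towards -y as the handles close.
- release_lever: Red lever, 6 mm thick, 63 mm long, 4 to 24 mm above the table, hinged in the moving handle's tail; origin at its pivot, blade along its -x, standing 35 to 45 mm out beyond both handles. When locked it is turned 0.66 rad towards the fixed handle's side (-y). Pushing its tip about 10 mm towards the pliers' +y (about 1 N) trips the lock: lever and handle spring open.
- lever_tip (a point): The round free end (10 mm diameter) of the red release lever, at mid height. When locked it is near x -221, y -24 mm of the pliers.
- pliers_grip (a point): Point between the two blue handles (each 26 mm high, 10 mm thick, x -195 to -105 mm of the pliers), at x -118, y 0, z 13 mm: the place to squeeze and carry, across y. Outer faces here: fixed handle y -22 mm; moving handle y +34 mm open, +22 mm locked (44 mm over both, parallel).
- pliers_head (a point): Middle of the rigid steel head (block 57 x 44 across y x 30 mm high, x -92 to -35 mm of the pliers), at x -65, y 0, z 15 mm. Gripping here does not close the pliers.
- pliers_tail (a point): End of the fixed handle, x -195, y -17, z 13 mm of the pliers.
- lug: Chrome drum lug with wet lacquer, a block 60 x 22 mm, 20 mm high (24 with its crown), 66 mm long over its end bosses, 60 to 120 g, loose, lying between the open jaws with its long x axis along them. Origin at the centre of its underside.
- mat: Round green mat, 140 mm diameter, less than 1 mm thick, lying flat on the table. Origin at its centre.
- bakelite_knob: Cream knob, 42 mm diameter, 30 mm high, loose; origin at the centre of its underside. Leave alone.
- swivel_nut: Brass swivel nut standing on its flange, 22 mm diameter, 24 mm high, loose; origin at the centre of its underside. Leave alone.
- tension_rod: Steel tension rod with square head lying on the table along its x axis, 95 mm long, 12 mm high, loose; origin on the table near its middle. Leave alone.
- driver_mount: Bayonet socket driver mount screwed to the table: plate 90 x 90 x 10 mm with an upright steel socket 48 mm in diameter, 65 mm high overall; origin at the centre of its underside.
Mind the look-alikes: they are no part of the job. Of the things shaped like the lug, the chrome one is meant.

How it is judged (in metres and radians):
On the way, in this order (a step that is already met when the one before it is completed fails the run):
1. the pliers are squeezed over centre and locked onto the lug (value of joint handle above 0.2 rad and contact force between jaw and lug above 3 N and height (world z) of lug below 0.012 m), for 0.1 s.
2. the lug is lifted clear of the table in the locked pliers (height (world z) of lug above 0.02 m and value of joint handle above 0.2 rad and contact force between jaw and lug above 3 N), for 0.1 s.
3. the lug is set down on the mat while the gripper still holds the pliers (horizontal distance between lug and mat below 0.04 m and height (world z) of lug below 0.01 m and linear speed of lug below 0.05 m/s and contact force between the fingers and pliers above 1 N), for 0.05 s.
4. the gripper has let go and the pliers stay locked on the lug (value of joint handle above 0.2 rad and contact force between jaw and lug above 3 N and contact force between the fingers and pliers below 0.05 N), for 0.1 s.
5. a finger pushes the release lever of the locked pliers (value of joint handle above 0.17 rad and contact force between the fingers and release_lever above 0.1 N).
6. the pliers have sprung open (value of joint handle below 0.05 rad), for 0.1 s.
At the end, for the whole second after the job is handed in: The lug lies flat and still on the mat, its centre within 40 mm of the mat's centre; the pliers lie open (handle under 0.05 rad), flat and still on the table, touching no lug, with jaws, head, handles and tail off the mat (each over 70 mm from its centre) (horizontal distance between lug and mat below 0.04 m and height (world z) of lug below 0.004 m and angle between each of lug, pliers's own z axis and vertical below 0.1 rad and linear speed of each of lug, pliers below 0.01 m/s and value of joint handle below 0.05 rad and contact force between pliers and lug below 0.05 N and height (world z) of pliers below 0.005 m and horizontal distance between each of pliers, pliers_head, pliers_tail, pliers_grip and mat above 0.07 m).
It fails at once if the gripper touches the lug (contact force between any of the fingers, the arm and lug above 0.3 N).
It fails at once if a bystander part is moved (distance of any of bakelite_knob, swivel_nut, tension_rod from where it was at the start of the episode above 0.015 m).
It also fails if it takes over 67 s, if anything falls off the work surface, if the arm or the gripper's body presses on something with over 40 N, if the wrist force passes 120 N, or if a joint passes its speed limit or range.

## Robot

A 6-joint arm with a two-finger parallel gripper is mounted at the origin on the work surface. World frame = base frame: x ahead of the robot, y to its left, z up, the work surface at z = 0. Lengths are in m, angles in degrees, forces in N, time in s.
With the tool pointing down it reaches from about 0.35 to 0.875 m from the base axis. Payload 4.2 kg.
Tool frame: the origin (TCP) lies midway between the tips of the shut fingers; the grasp point (between the pads) lies 19 mm behind it; z points along the fingers, y is the line along which they close (so a half turn about z gives the same grasp; the last joint's range is limited). The gripper opens to 87 mm and grips with 3 to 60 N. Pads are 19 mm wide; open, the fingers measure 117 mm over their backs; the gripper's body (75 mm by 190 mm) begins 51 mm behind the grasp point.
Start: joints at [-61.043, 22.042, 0.453, 0, -68.411, -14.817], TCP at [0.153, -0.606, 0.223] pointing down, gripper open.
Joint ranges: [-179.83, 179.83], [-69.29, 118.12], [-61.27, 80.66], [-181.25, 117.63], [-171.15, -9.14], [-177.46, 177.46]. Speed limits (degrees/s): [159.86, 159.86, 180, 180, 180, 180].

## Interface

Orientations are given as [roll, pitch, yaw] about the fixed x, y, z axes, in that order (R = Rz(yaw) Ry(pitch) Rx(roll)).
In Python, from workcell import env gives the robot as it stands. The module is installed in compiled form; this text tells all that it offers. Calls block until the motion is done:
- env.goto(position, orientation): joint-space move of the TCP to a pose.
- env.move_straight(position, rotation=None, rate=0.15, force_limit=None): straight line of the TCP; rotation=None keeps the orientation; rate is the mean speed in m/s. With force_limit (N) it stops when the force on the tool has changed by that much, and returns True; else False.
- env.set_joints(angles): joint-space move.
- env.gripper_to(opening, grasp_force=None): opening from 0.0 (shut) to 1.0 (fully open); grasp_force is the grip in N (None keeps the last); returns when the fingers have stopped.
- env.dwell(seconds).
- env.inverse_kinematics(position, orientation): joint angles nearest the present ones, or None.
- env.read_state(): the state.
- env.grab_frame(name): name is "scene" or "top"; returns a dict with "image" (420x560x3 uint8, blue, green, red), "fx", "fy", "cx", "cy" (pixels), "D" ([k1, k2, p1, p2, k3] as OpenCV has them; the pictures are not rectified), "position" and "orientation" of the camera in the world. Camera axes: x right, y up, looking along -z (the intrinsics and any distortion apply to the point x, -y, -z); pixel columns grow to the right and rows downward; lengths in m; the calibration is good to about 2 mm. A picture is of the moment at which its call begins. There is no depth.
A pose or a line that the arm cannot do raises env.Unreachable and nothing moves.
- env.close_job(): hands the job in; it is judged then, once.
Trained networks look in a picture, given as the dict that the camera call returned (one of the last four; its "shot" number tells which), for a name from the list of things; names that differ only in an ending like _2 or _b are one class to them, and where a whole thing is asked for, a point or a joint stands for the part that bears it (a point fixed in the world has none). Each returns a list of dicts, best first, with "score" (0 to 1); they miss things now and then, are a little off and sometimes report something else, mostly with a low value. They report only what shows in the picture. A call takes as long as a camera call. They do not tell look-alikes from the thing itself.
- env.search_frame(picture, thing): "xyz" ([x, y, z] in m, in world coordinates, good to about 4 mm: the middle of the surface that is visible of it).
- env.trace(picture, thing): "mask" (420x560 bool, what is visible of it).
The state is a dict: "clock": time; "joint_positions": joint angles; "qvel": joint speeds; "joint_torque": joint torques, N m; "position": TCP position; "tool_rot": TCP orientation; "force": force on the tool from outside, world axes, zero at the start; "wrist_torque": the same for the moment, N m; "opening": opening from 0.0 (shut) to 1.0 (fully open); "finger_force": force on a finger pad.
Only numpy, scipy, OpenCV 4.12 (cv2) and the standard library are available. Lean on these libraries where they do the work, as an engineer would, in place of code of your own. Each camera call takes 0.05 s, during which the arm holds its last target. There are 200 camera calls.

## Working session

There is one attempt and no reset: what is moved stays moved. The work goes in short steps, each a Python script; the robot and the scene stay as the last script left them, time stands still between calls to the robot, and variables do not carry over. Pictures are saved under pics/ and viewed, at most 10 in all, crops included, and the job is handed in when it is done.

```bash
mkdir -p pics
cat > h.py <<'E'
import numpy as np, cv2
from scipy.spatial.transform import Rotation as R
from workcell import env
def cam(f):
    p=np.array(f["position"],float); o=np.array(f["orientation"],float)
    Rm=o if o.shape==(3,3) else R.from_euler('xyz',o,degrees=True).as_matrix()
    K=np.array([[f["fx"],0,f["cx"]],[0,f["fy"],f["cy"]],[0,0,1]]);return p,Rm,K,np.array(f["D"],float)
def pix2w(f,uv,z):
    p,Rm,K,D=cam(f); n=cv2.undistortPoints(np.array(uv,float).reshape(-1,1,2),K,D).reshape(-1,2)
    d=np.c_[n[:,0],-n[:,1],-np.ones(len(n))]@Rm.T
    return p+d*((z-p[2])/d[:,2])[:,None]
def w2pix(f,X):
    p,Rm,K,D=cam(f); c=(np.array(X,float).reshape(-1,3)-p)@Rm*[1,-1,-1]
    return cv2.projectPoints(c,np.zeros(3),np.zeros(3),K,D)[0].reshape(-1,2)
E
python3 - <<'E'
from h import *
print(env.read_state())
fs={n:env.grab_frame(n) for n in("top","scene")}
for n,f in fs.items():
    print(n,f["position"],f["orientation"],f["fx"],f["D"])
    cv2.imwrite(f"pics/{n}1.png",f["image"])
    for t in["pliers","handle","jaw","release_lever","lever_tip","pliers_grip","pliers_head","pliers_tail","lug","mat","bakelite_knob","swivel_nut","tension_rod","driver_mount"]:
        print(t,[(np.round(d["xyz"],3).tolist(),round(d["score"],2)) for d in env.search_frame(f,t)][:3])
E
```

```text
{'clock': 0.0, 'joint_positions': array([-6.10426232e+01,  2.20904746e+01,  3.80659729e-01, -2.80806897e-02,
       -6.84115204e+01, -1.48172783e+01]), 'qvel': array([-0.07365714, -0.00358297, -0.04970661,  0.00614351, -0.00141042,
       -0.16399145]), 'joint_torque': array([-5.52002075e-04, -3.90672112e+01,  1.87398559e+01,  4.21966508e+00,
        1.09457213e-02, -1.93088026e-04]), 'position': array([ 0.15256071, -0.60547878,  0.22147099]), 'tool_rot': array([ 1.79876025e+02, -5.80918461e-03, -1.65870255e+02]), 'force': array([ 0.18275333, -0.42222924,  0.4228274 ]), 'wrist_torque': array([-0.00728933,  0.01391957,  0.00861039]), 'finger_force': 0.0, 'opening': 0.9997068215942795}
top [0.36277265 0.01247529 0.97273491] [ 11.59209394   0.18634347 -89.29249061] 516.1127361124837 [0.0686983 0.        0.        0.        0.       ]
pliers [([0.535, 0.209, 0.019], 0.82)]
handle [([0.464, 0.264, 0.024], 0.92)]
jaw [([0.618, 0.214, 0.023], 0.58)]
release_lever [([0.428, 0.276, 0.024], 0.54)]
lever_tip [([0.614, -0.18, 0.001], 0.52), ([0.423, 0.274, 0.028], 0.48)]
pliers_grip [([0.531, 0.
[... 581 characters left out ...]
       0.          0.        ]
pliers [([0.563, 0.212, 0.02], 0.89)]
handle [([0.473, 0.263, 0.024], 0.8)]
jaw [([0.63, 0.213, 0.03], 0.6)]
release_lever [([0.427, 0.281, 0.024], 0.43)]
lever_tip []
pliers_grip [([0.564, 0.212, 0.022], 0.57), ([0.629, 0.209, 0.026], 0.55)]
pliers_head [([0.562, 0.209, 0.022], 0.59)]
pliers_tail [([0.567, 0.205, 0.026], 0.63)]
lug [([0.551, 0.093, 0.017], 0.86), ([0.72, 0.242, 0.022], 0.75), ([0.621, 0.194, 0.02], 0.68)]
mat [([0.62, -0.182, 0.003], 0.59)]
bakelite_knob [([0.457, 0.01, 0.028], 0.81)]
swivel_nut [([0.563, 0.017, 0.014], 0.49)]
tension_rod [([0.606, 0.016, 0.009], 0.81), ([0.475, 0.266, 0.023], 0.23)]
driver_mount [([0.735, 0.018, 0.01], 0.76)]
```

View pics/top1.png

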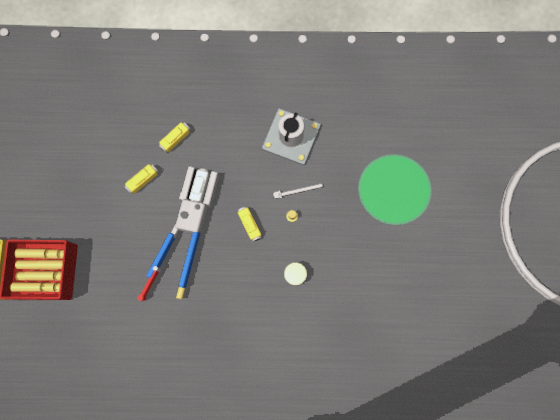

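View pics/scene1.png

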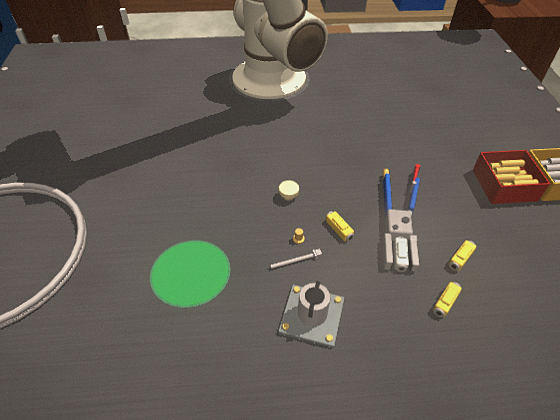

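The top view shows the pliers with their mouth upward at (200,180), red lever at (145,290) and mat at (395,189). Lug-shaped things are at (200,184) in the jaws, which is chrome, and at (174,137), (141,179) and (250,224), all yellow. The chrome one fits the description, so I'll confirm it in an enlarged crop.

Run:
```python
from h import *
f=env.grab_frame("top")
im=f["image"][160:305,125:260]
cv2.imwrite("pics/crop.png",cv2.resize(im,None,fx=4,fy=4,interpolation=cv2.INTER_CUBIC))
# mask the green mat
hsv=cv2.cvtColor(f["image"],cv2.COLOR_BGR2HSV)
def pts(lo,hi,z,roi):
    m=cv2.inRange(hsv,lo,hi); k=np.zeros_like(m);k[roi[1]:roi[3],roi[0]:roi[2]]=255;m&=k
    n,l,s,c=cv2.connectedComponentsWithStats(m)
    for i in range(1,n):
        if s[i,4]>30:
            yx=np.argwhere(l==i); w=pix2w(f,yx[:,::-1],z)
            mu=w.mean(0);u,ss,v=np.linalg.svd(w[:,:2]-mu[:2],full_matrices=False)
            print(s[i],c[i].round(1),mu.round(4),v[0].round(3),"len/wid",[float(np.ptp((w[:,:2]-mu[:2])@a).round(3)) for a in v])
pts((45,100,60),(80,255,255),0.001,(330,130,460,250))
pts((100,120,60),(130,255,255),0.026,(125,200,260,305))
pts((0,150,60),(8,255,255),0.024,(125,250,180,305))
```

```text
[ 360  156   70   67 3641] [394.4 189.1] [ 0.6165 -0.1811  0.001 ] [-0.97   0.243] len/wid [0.133, 0.132]
[147 233  28  45 326] [161.7 252.9] [0.4837 0.2548 0.026 ] [-0.896  0.443] len/wid [0.089, 0.016]
[179 232  21  56 425] [188.8 259.3] [0.4726 0.2046 0.026 ] [-0.978  0.208] len/wid [0.104, 0.014]
[138 271  20  29 154] [147.4 286.4] [0.4227 0.2771 0.024 ] [-0.894  0.449] len/wid [0.058, 0.012]
```

View pics/crop.png

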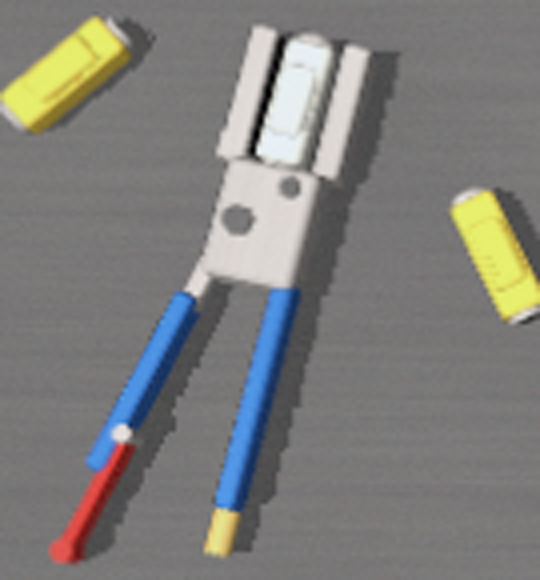

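The crop confirms it: the chrome lug lies in the jaws at crop (295,100), and the others are yellow. Next I'll fit the pliers' pose from the jaw corners and tail.

```bash
cat >> h.py <<'E'
def fit(P,Q):
    P=np.array(P,float);Q=np.array(Q,float);a=P-P.mean(0);b=Q-Q.mean(0)
    th=np.arctan2((a[:,0]*b[:,1]-a[:,1]*b[:,0]).sum(),(a*b).sum())
    M=np.array([[np.cos(th),-np.sin(th)],[np.sin(th),np.cos(th)]])
    t=Q.mean(0)-M@P.mean(0);return np.degrees(th),t,M,np.linalg.norm(P@M.T+t-Q,axis=1)
E
python3 - <<'E'
from h import *
f=env.grab_frame("top")
uv=np.array([(368,50),(253,27),(332,180),(218,153),(218,553)])/4+[124.6,159.6]
P=[(.03,-.0285),(.03,.0285),(-.03,-.0285),(-.03,.0285),(-.195,-.017)]
Q=pix2w(f,uv,0.0245)[:,:2]
th,t,M,r=fit(P,Q);print(th,t,r.round(4))
g=M@[-.118,0.004]+t;print("grip",g,"open mid")
for yaw in(th,th+180):
    print(yaw,env.inverse_kinematics([*g,0.15],[180,0,yaw]),env.inverse_kinematics([*g,0.005],[180,0,yaw]))
E
```

```text
-11.418356200070015 [0.61026341 0.1956506 ] [0.0057 0.0052 0.0018 0.0019 0.0133]
grip [0.49539077 0.22293206] open mid
-11.418356200070015 [ 4.13355440e+01  1.78907137e+01 -1.70740181e+01  2.54444375e-14
 -5.50352682e+01  3.72460998e+01] [ 4.13355440e+01  2.90091193e+01 -2.54378512e+01  2.54444375e-14
 -3.55530295e+01  3.72460998e+01]
168.58164379993 [ 4.13355440e+01  1.78907137e+01 -1.70740181e+01 -2.54444375e-14
 -5.50352682e+01 -1.42753900e+02] [ 4.13355440e+01  2.90091193e+01 -2.54378512e+01 -2.54444375e-14
 -3.55530295e+01 -1.42753900e+02]
```

Run:
```python
from h import *
f=env.grab_frame("top")
uv=np.array([(368,50),(253,27),(332,180),(218,153),(218,553)])/4+[124.6,159.6]
P=[(.03,-.0285),(.03,.0285),(-.03,-.0285),(-.03,.0285)]
Q=pix2w(f,uv,0.0245)[:,:2]
th,t,M,r=fit(P,Q[:4]);print(th,t,r.round(4))
for y in(th,-12.0):
    c,s=np.cos(np.radians(y)),np.sin(np.radians(y));M=np.array([[c,-s],[s,c]])
    tt=Q[:4].mean(0)
    print(y,"tail local",M.T@(Q[4]-tt),"blue fixed",M.T@(np.array([.4726,.2046])-tt),"blue mov",M.T@(np.array([.4837,.2548])-tt),"grip",M@[-.118,.004]+tt)
```

```text
-12.171674292248046 [0.61357381 0.19539611] [0.0028 0.0016 0.0026 0.0019]
-12.171674292248046 tail local [-0.21120786 -0.02180826] blue fixed [-0.13974532 -0.02072614] blue mov [-0.13947909  0.03068571] grip [0.49906979 0.22418549]
-12.0 tail local [-0.21127226 -0.02117532] blue fixed [-0.13980679 -0.02030734] blue mov [-0.13938652  0.03110349] grip [0.49898404 0.22384228]
```

Run:
```python
from h import *
g=np.array([.4990,.2240]);o=[180,0,-12.1]
env.gripper_to(1.0)
env.goto([*g,.15],o)
print(env.move_straight([*g,.006],rate=.1,force_limit=8))
print(env.gripper_to(0.0,35)); env.dwell(.3)
s=env.read_state();print(s["clock"],s["position"],s["opening"]*87,s["finger_force"],s["force"])
f=env.grab_frame("scene");cv2.imwrite("pics/s2.png",cv2.resize(f["image"][130:300,300:520],None,fx=3,fy=3))
```

```text
False
False
7.7167 [0.49781864 0.22215226 0.00603248] 43.5295679909879 34.682689905166626 [-2.239537   -5.10851441  5.02541729]
```

View pics/s2.png

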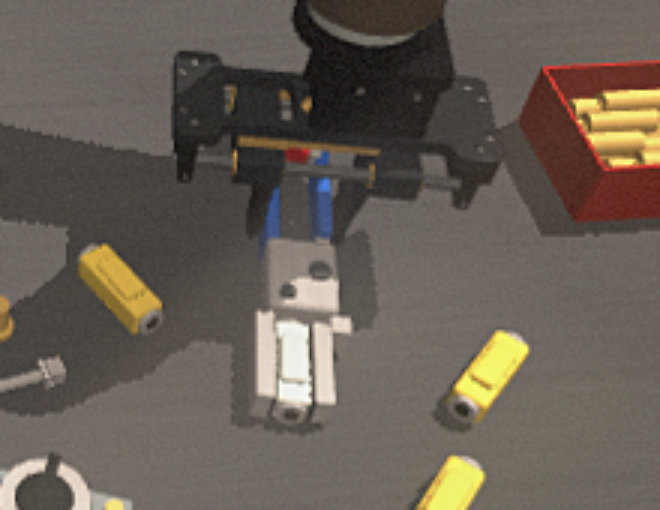

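The handles closed to 43.5 mm (44 when locked), with the lug clamped in the jaws at (293,360). Lifting now and carrying to the mat.

Run:
```python
from h import *
s=env.read_state();p=s["position"]
env.move_straight([p[0],p[1],.13],rate=.08); env.dwell(.2)
s=env.read_state();print(s["opening"]*87,s["finger_force"])
y=np.radians(-12.1);m=np.array([.6165,-.181]);t=m-.118*np.array([np.cos(y),np.sin(y)])
env.move_straight([*t,.13],rate=.15)
env.move_straight([*t,.05],rate=.1)
f=env.grab_frame("top");g=env.grab_frame("scene")
for k in(f,g):print([(np.round(d["xyz"],3),round(d["score"],2)) for d in env.search_frame(k,"lug")][:4],[np.round(d["xyz"],3) for d in env.search_frame(k,"jaw")][:1])
s=env.read_state();print(s["clock"],s["position"],s["opening"]*87,s["force"])
cv2.imwrite("pics/s3.png",cv2.resize(g["image"][120:330,90:330],None,fx=3,fy=2.8))
```

```text
43.1932279180085 34.67564105987549
[(array([0.619, 0.304, 0.018]), 0.84), (array([ 0.639, -0.192,  0.063]), 0.6), (array([0.545, 0.107, 0.021]), 0.54)] [array([ 0.636, -0.179,  0.067])]
[(array([0.55 , 0.095, 0.017]), 0.78), (array([0.716, 0.244, 0.021]), 0.7), (array([ 0.627, -0.188,  0.061]), 0.69), (array([0.635, 0.302, 0.021]), 0.69)] [array([ 0.629, -0.173,  0.071])]
13.5917 [ 0.50136703 -0.15627825  0.05047692] 43.71003260503933 [-0.28959548 -0.94731046 -6.32793536]
```

View pics/s3.png

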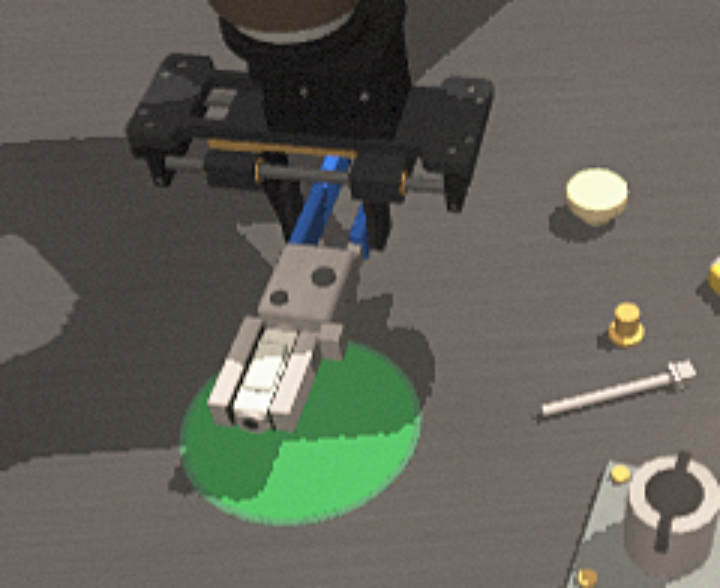

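The lug is still clamped, hanging level over the mat, but sits about 15 mm too far out. I'll correct that and set it down.

Run:
```python
from h import *
p=env.read_state()["position"]+[-.011,.007,0]
env.move_straight([p[0],p[1],.05],rate=.1)
env.move_straight([p[0],p[1],.015],rate=.08)
print(env.move_straight([p[0],p[1],.0065],rate=.03,force_limit=15)); env.dwell(.3)
s=env.read_state();print(s["clock"],s["position"],s["opening"]*87,s["finger_force"],s["force"])
k=env.grab_frame("scene")
print([(np.round(d["xyz"],3),round(d["score"],2)) for d in env.search_frame(k,"lug")][:4])
cv2.imwrite("pics/s4.png",cv2.resize(k["image"][120:330,90:330],None,fx=3,fy=2.8))
```

```text
False
15.1917 [ 0.49056433 -0.14928432  0.00664574] 43.78395652362447 34.66321349143982 [ 0.29509244  0.72789187 -5.38395844]
[(array([0.72 , 0.245, 0.019]), 0.98), (array([0.634, 0.301, 0.023]), 0.68), (array([ 0.615, -0.182,  0.016]), 0.63)]
```

View pics/s4.png

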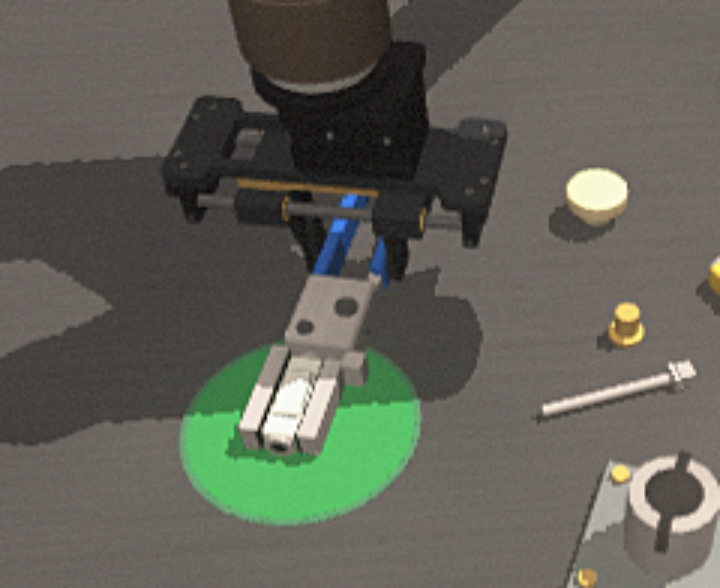

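The lug is over the mat centre, but Fz shows the weight still hanging, so it goes down further.

Run:
```python
from h import *
p=env.read_state()["position"]
print(env.move_straight([p[0],p[1],.001],rate=.01,force_limit=7)); env.dwell(.3)
s=env.read_state();print(s["clock"],s["position"],s["opening"]*87,s["finger_force"],s["force"])
```

```text
True
15.85 [ 0.49048638 -0.1492263   0.00603556] 43.34872363294914 34.68764662742615 [-0.76632047  0.22676214  6.21196396]
```

Run:
```python
from h import *
env.gripper_to(1.0); env.dwell(.3)
p=env.read_state()["position"]
env.move_straight([p[0],p[1],.12],rate=.12)
env.goto([.40,.02,.2],[180,0,-12.1])
f=env.grab_frame("top")
for t in("lug","jaw","lever_tip","release_lever","pliers_head"):print(t,[(np.round(d["xyz"],3),round(d["score"],2)) for d in env.search_frame(f,t)][:4])
s=env.read_state();print(s["clock"],s["force"])
cv2.imwrite("pics/s5.png",cv2.resize(f["image"][150:310,340:480],None,fx=3.75,fy=3.75,interpolation=cv2.INTER_CUBIC))
hsv=cv2.cvtColor(f["image"],cv2.COLOR_BGR2HSV);roi=np.zeros(hsv.shape[:2],np.uint8);roi[150:320,340:500]=255
for n,lo,hi,z in(("blue",(100,120,40),(130,255,255),.026),("red",(0,130,40),(8,255,255),.024)):
    N,l,st,c=cv2.connectedComponentsWithStats(cv2.inRange(hsv,lo,hi)&roi)
    for i in range(1,N):
        if st[i,4]>30:
            w=pix2w(f,np.argwhere(l==i)[:,::-1],z)[:,:2];v=np.linalg.svd(w-w.mean(0),full_matrices=False)[2]
            print(n,st[i],w.mean(0).round(4),v[0].round(3),"min-x",w[w[:,0].argmin()].round(3))
```

```text
lug [(array([0.619, 0.305, 0.019]), 0.97), (array([0.548, 0.1  , 0.025]), 0.79), (array([0.707, 0.247, 0.02 ]), 0.57), (array([ 0.607, -0.181,  0.021]), 0.52)]
jaw [(array([ 0.604, -0.171,  0.024]), 0.58)]
lever_tip [(array([ 0.408, -0.132,  0.025]), 0.57)]
release_lever [(array([ 0.411, -0.134,  0.026]), 0.74), (array([ 0.452, -0.13 ,  0.021]), 0.53)]
pliers_head [(array([ 0.535, -0.157,  0.023]), 0.98), (array([0.707, 0.022, 0.012]), 0.27)]
19.3917 [-0.03429746  0.20487997 -0.24674857]
blue [378 239  19  55 388] [ 0.4652 -0.1582] [-0.969  0.246] min-x [ 0.415 -0.15 ]
blue [362 241  15  48 261] [ 0.4721 -0.1257] [-0.973  0.23 ] min-x [ 0.424 -0.118]
red [368 280  17  31 137] [ 0.4096 -0.1374] [-0.914 -0.407] min-x [ 0.385 -0.144]
```

View pics/s5.png

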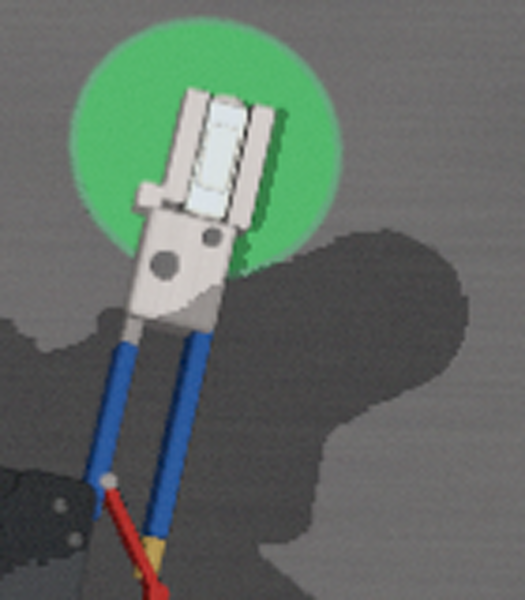

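The pliers stay locked on the lug, which lies within the mat at crop (218,160). The lever tip is at crop (155,595), about (0.388, -0.148). Next I'll push it with the shut fingers from the -y side, behind the tail.

Run:
```python
from h import *
y=np.radians(-13);ex=np.array([np.cos(y),np.sin(y)]);ey=np.array([-ex[1],ex[0]])
tip=np.array([.388,-.148]);o=[180,0,-13]
env.gripper_to(0.0,20)
a=tip-.008*ex-.037*ey;b=tip-.008*ex-.004*ey
env.goto([*a,.15],o)
env.move_straight([*a,.009],rate=.1,force_limit=8)
print(env.move_straight([*b,.009],rate=.03,force_limit=6))
s=env.read_state();print(s["clock"],s["position"],s["force"])
f=env.grab_frame("scene")
env.move_straight([*a,.009],rate=.1); env.move_straight([*a,.15],rate=.2)
env.goto([.40,.05,.2],[180,0,-13])
f=env.grab_frame("top");print(env.read_state()["clock"])
for t in("lug","jaw","lever_tip","pliers_head"):print(t,[(np.round(d["xyz"],3),round(d["score"],2)) for d in env.search_frame(f,t)][:4])
cv2.imwrite("pics/s6.png",cv2.resize(f["image"][150:320,330:480],None,fx=3.5,fy=3.5,interpolation=cv2.INTER_CUBIC))
```

```text
False
24.575 [ 0.37928922 -0.15016316  0.00899786] [-0.63627416 -0.41907335  0.68135318]
26.9667
lug [(array([0.709, 0.247, 0.02 ]), 0.91), (array([ 0.609, -0.182,  0.016]), 0.69), (array([0.62 , 0.307, 0.02 ]), 0.67), (array([0.555, 0.106, 0.022]), 0.6)]
jaw [(array([ 0.61 , -0.155,  0.021]), 0.75)]
lever_tip []
pliers_head [(array([ 0.536, -0.158,  0.023]), 0.67), (array([ 0.419, -0.081,  0.028]), 0.61)]
```

View pics/s6.png

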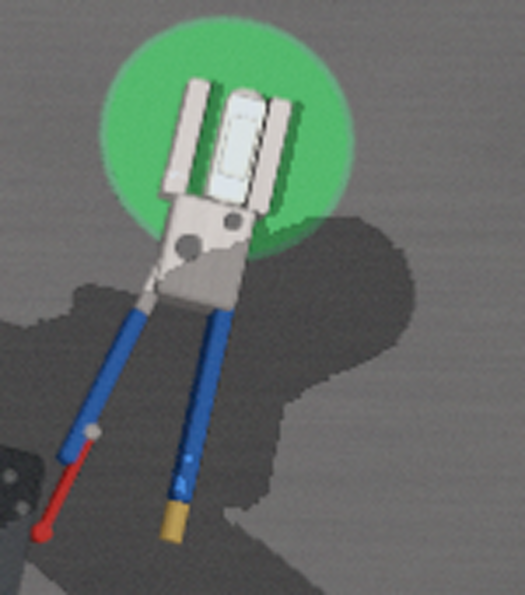

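The pliers are open, with the moving jaw clear of the lug at crop (238,150) and the fixed jaw just touching it. I'll grip the head, ease sideways by 5 mm, then slide the pliers flat backwards off the mat.

Run:
```python
from h import *
f=env.grab_frame("top")
uv=np.array([(291,101),(190,78),(268,215),(163,192)])/3.5+[329.6,149.6]
P=[(.03,-.0285),(.03,.0285),(-.03,-.0285),(-.03,.0285)]
th,t,M,r=fit(P,pix2w(f,uv,.0245)[:,:2]);print(th,t,r.round(4))
hd=M@[-.065,0]+t;print(hd)
assert abs(th+12.5)<3 and np.linalg.norm(t-[.607,-.177])<.012
o=[180,0,th];env.gripper_to(1.0)
env.goto([*hd,.15],o)
print(env.move_straight([*hd,.007],rate=.08,force_limit=8))
env.gripper_to(0.0,30)
s=env.read_state();print(s["clock"],s["position"],s["opening"]*87,s["force"])
f=env.grab_frame("scene");cv2.imwrite("pics/s7.png",cv2.resize(f["image"][120:330,90:330],None,fx=3,fy=2.8))
```

```text
-13.002929814662945 [ 0.60568071 -0.17698209] [0.0027 0.0028 0.0022 0.003 ]
[ 0.5423474  -0.16235703]
False
32.4833 [ 0.54240391 -0.16226825  0.00697832] 44.12807214661993 [0.10439791 0.99615544 0.14715643]
```

View pics/s7.png

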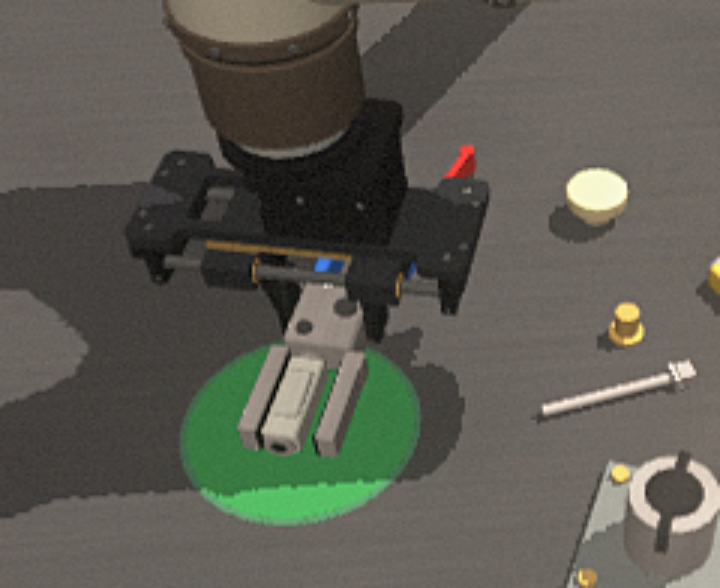

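The head is gripped at 44 mm, and the fixed jaw is beside the lug at (290,400). Sliding out now.

Run:
```python
from h import *
y=np.radians(-13);ex=np.array([np.cos(y),np.sin(y)]);ey=np.array([-ex[1],ex[0]])
p=env.read_state()["position"];q=p[:2]
env.move_straight([*(q-.005*ey),.0075],rate=.02)
env.move_straight([*(q-.005*ey-.115*ex),.0075],rate=.06)
s=env.read_state();print(s["clock"],s["position"],s["force"])
env.move_straight([*(q-.005*ey-.115*ex),.007],rate=.02)
env.gripper_to(1.0); p=env.read_state()["position"]
env.move_straight([p[0],p[1],.2],rate=.15)
env.goto([.42,.12,.25],[180,0,-13]); env.dwell(.2)
f=env.grab_frame("top");print(env.read_state()["clock"])
for t in("lug","jaw","pliers_head","bakelite_knob","swivel_nut","tension_rod"):print(t,[(np.round(d["xyz"],3),round(d["score"],2)) for d in env.search_frame(f,t)][:4])
cv2.imwrite("pics/s8.png",cv2.resize(f["image"][140:380,260:500],None,fx=2.5,fy=2.5))
```

```text
35.0 [ 0.4294077  -0.14129486  0.0074568 ] [ 0.61049631  0.00687201 -4.60960023]
38.9417
lug [(array([ 0.605, -0.181,  0.02 ]), 0.93), (array([0.627, 0.299, 0.018]), 0.62), (array([0.707, 0.25 , 0.02 ]), 0.56), (array([0.539, 0.1  , 0.023]), 0.56)]
jaw [(array([ 0.498, -0.136,  0.024]), 0.72)]
pliers_head [(array([ 0.424, -0.135,  0.023]), 0.59)]
bakelite_knob [(array([0.447, 0.008, 0.024]), 0.77)]
swivel_nut [(array([0.555, 0.013, 0.016]), 0.48)]
tension_rod [(array([0.611, 0.013, 0.008]), 0.46)]
```

View pics/s8.png

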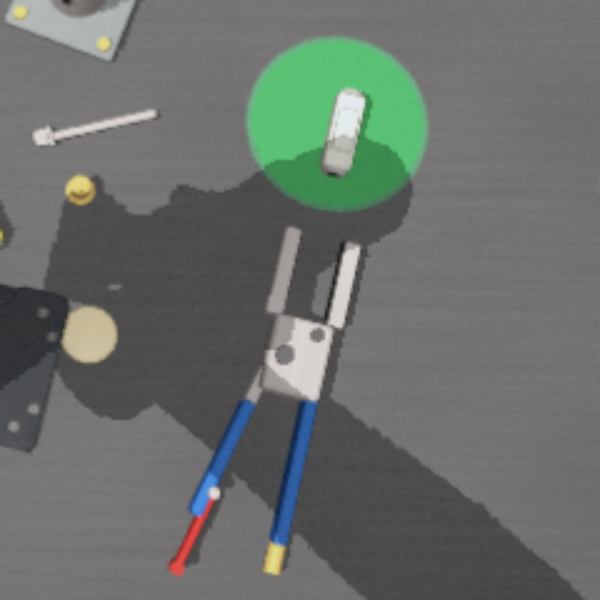

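The lug lies on the mat at crop (345,130), about 10 mm from its centre. The pliers lie open and flat, clear of the mat, and the small parts are where they were. Handing in.

```bash
python3 -c "
from h import *
print(env.close_job())"
```

```text
the job is handed in; nothing more can be done
None
```

I handed the job in at about 39 s: the last picture shows the chrome lug on the mat about 10 mm from its centre, the pliers open and clear of the mat, and the loose parts unmoved; no verdict was returned.

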